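# Load the test kiln and let its hearth down

## Task

Put every clay test piece that is on the bench into the wells of the raised kiln hearth, one piece to a well. Then crack the release valve open by about a tenth of a turn, so that the hearth sinks slowly; opened much further it would drop. When the hearth is fully down turn the valve shut again, and set the lid squarely on the kiln's rim so that it closes the mouth, without disturbing the mallet or the cup.

Things in the scene. Friction and masses are not known exactly. Their poses are not given: they have to be found in the camera images.
- kiln: small bench test kiln, fixed: open-topped grey steel casing, 130 (its x) x 180 (its y) x 120 mm high, walls 10 mm; beside it (its -y side) an aluminium hydraulic block 46 mm square, 60 mm high, with an upright valve stem. Origin: centre of the casing's underside on the bench; z up
- kiln_mouth (a point): centre of the casing's open top, at rim height (120 mm over the bench); axes as kiln
- hearth (a joint): how far the hearth has sunk, m: 0 = raised (as at the start, within 3 mm), 0.060 = fully down. The hearth is a white ceramic block 100 x 150 mm (kiln x, y) in the casing's mouth, with 2 x 3 square wells; about 0.8 kg, on a hydraulic ram. With the valve shut it stands still. It sinks by its own weight at about 15 mm/s once the valve is cracked open and cannot be raised again
- valve (a joint): turn of the release valve, rad: 0 = shut (starts at 0 to 0.12), grows counter-clockwise seen from above, stop at 1.5; stays where left (friction 0.15 N m). Opened to 0.45 or more the hearth sinks slowly; opened beyond about 0.8 the ram loses its oil and the hearth drops suddenly. Shut while the hearth is sinking, it stops it within 20 mm
- cylinder (a joint): how far the hearth has dropped suddenly, m: 0 = not at all (under load it gives by up to 3 mm); up to 0.030 if the valve is opened too far (cannot be undone)
- valve_grip (a point): centre of the valve's T-bar handle: dark steel bar 60 mm long, 12 mm thick, 22 mm high, level on top of the stem, 160 mm over the bench, 60 mm from the casing. Long way along this point's x axis (parallel to kiln x when shut), turns with the handle; z up
- lid: loose white ceramic lid slab 130 (its x) x 180 (its y) x 14 mm, about 0.45 kg, lying on the bench; on top a wooden bar handle along its y, 100 mm long, 14 mm wide, 16 mm high, its centre 50 mm above the underside (a gap of 28 mm beneath it), on two steel posts. Origin: centre of the underside; z up
- well0 (a point): centre of the floor of well 0 (row 0 along kiln x, column 0 along kiln y), moves with the hearth; axes as kiln. Well 38 mm square, 10 mm deep, wells 50 mm apart, ribs between them 12 mm wide; floor 118 mm over the bench when raised
- well1 (a point): centre of the floor of well 1 (row 0 along kiln x, column 1 along kiln y), moves with the hearth; axes as kiln. Well 38 mm square, 10 mm deep, wells 50 mm apart, ribs between them 12 mm wide; floor 118 mm over the bench when raised
- well2 (a point): centre of the floor of well 2 (row 0 along kiln x, column 2 along kiln y), moves with the hearth; axes as kiln. Well 38 mm square, 10 mm deep, wells 50 mm apart, ribs between them 12 mm wide; floor 118 mm over the bench when raised
- well3 (a point): centre of the floor of well 3 (row 1 along kiln x, column 0 along kiln y), moves with the hearth; axes as kiln. Well 38 mm square, 10 mm deep, wells 50 mm apart, ribs between them 12 mm wide; floor 118 mm over the bench when raised
- well4 (a point): centre of the floor of well 4 (row 1 along kiln x, column 1 along kiln y), moves with the hearth; axes as kiln. Well 38 mm square, 10 mm deep, wells 50 mm apart, ribs between them 12 mm wide; floor 118 mm over the bench when raised
- well5 (a point): centre of the floor of well 5 (row 1 along kiln x, column 2 along kiln y), moves with the hearth; axes as kiln. Well 38 mm square, 10 mm deep, wells 50 mm apart, ribs between them 12 mm wide; floor 118 mm over the bench when raised
- piece0: loose terracotta test piece, an octagonal pellet 24 mm across flats (which face 22.5 degrees off its x axis, and every 45 degrees on), 26 across corners, 34 mm tall, 40 g, standing on the bench. Origin: its middle, 17 mm above its foot; z along its length. Absent in some starts (None)
- piece1: loose terracotta test piece, an octagonal pellet 24 mm across flats (which face 22.5 degrees off its x axis, and every 45 degrees on), 26 across corners, 34 mm tall, 40 g, standing on the bench. Origin: its middle, 17 mm above its foot; z along its length. Absent in some starts (None)
- piece2: loose terracotta test piece, an octagonal pellet 24 mm across flats (which face 22.5 degrees off its x axis, and every 45 degrees on), 26 across corners, 34 mm tall, 40 g, standing on the bench. Origin: its middle, 17 mm above its foot; z along its length. Absent in some starts (None)
- piece3: loose terracotta test piece, an octagonal pellet 24 mm across flats (which face 22.5 degrees off its x axis, and every 45 degrees on), 26 across corners, 34 mm tall, 40 g, standing on the bench. Origin: its middle, 17 mm above its foot; z along its length. Absent in some starts (None)
- piece4: loose terracotta test piece, an octagonal pellet 24 mm across flats (which face 22.5 degrees off its x axis, and every 45 degrees on), 26 across corners, 34 mm tall, 40 g, standing on the bench. Origin: its middle, 17 mm above its foot; z along its length. Absent in some starts (None)
- mallet: bystander: wooden mallet 74 x 189 x 58 mm lying on the bench; origin under its centre
- cup: bystander: terracotta cup of wooden tools 76 x 52 x 72 mm; origin under its centre

How it is judged:
On the way, in this order (a step that is already met when the one before it is completed fails the run):
1. all test pieces are in wells, one each, while the hearth is still raised and the valve shut (((horizontal distance between piece0 and well0 below 0.014 m and z of piece0 in the frame of well0 between 0 and 0.0215 m) or (horizontal distance between piece0 and well1 below 0.014 m and z of piece0 in the frame of well1 between 0 and 0.0215 m) or (horizontal distance between piece0 and well2 below 0.014 m and z of piece0 in the frame of well2 between 0 and 0.0215 m) or (horizontal distance between piece0 and well3 below 0.014 m and z of piece0 in the frame of well3 between 0 and 0.0215 m) or (horizontal distance between piece0 and well4 below 0.014 m and z of piece0 in the frame of well4 between 0 and 0.0215 m) or (horizontal distance between piece0 and well5 below 0.014 m and z of piece0 in the frame of well5 between 0 and 0.0215 m)) and ((horizontal distance between piece1 and well0 below 0.014 m and z of piece1 in the frame of well0 between 0 and 0.0215 m) or (horizontal distance between piece1 and well1 below 0.014 m and z of piece1 in the frame of well1 between 0 and 0.0215 m) or (horizontal distance between piece1 and well2 below 0.014 m and z of piece1 in the frame of well2 between 0 and 0.0215 m) or (horizontal distance between piece1 and well3 below 0.014 m and z of piece1 in the frame of well3 between 0 and 0.0215 m) or (horizontal distance between piece1 and well4 below 0.014 m and z of piece1 in the frame of well4 between 0 and 0.0215 m) or (horizontal distance between piece1 and well5 below 0.014 m and z of piece1 in the frame of well5 between 0 and 0.0215 m)) and ((horizontal distance between piece2 and well0 below 0.014 m and z of piece2 in the frame of well0 between 0 and 0.0215 m) or (horizontal distance between piece2 and well1 below 0.014 m and z of piece2 in the frame of well1 between 0 and 0.0215 m) or (horizontal distance between piece2 and well2 below 0.014 m and z of piece2 in the frame of well2 between 0 and 0.0215 m) or (horizontal distance between piece2 and well3 below 0.014 m and z of piece2 in the frame of well3 between 0 and 0.0215 m) or (horizontal distance between piece2 and well4 below 0.014 m and z of piece2 in the frame of well4 between 0 and 0.0215 m) or (horizontal distance between piece2 and well5 below 0.014 m and z of piece2 in the frame of well5 between 0 and 0.0215 m)) and ((horizontal distance between piece3 and well0 below 0.014 m and z of piece3 in the frame of well0 between 0 and 0.0215 m) or (horizontal distance between piece3 and well1 below 0.014 m and z of piece3 in the frame of well1 between 0 and 0.0215 m) or (horizontal distance between piece3 and well2 below 0.014 m and z of piece3 in the frame of well2 between 0 and 0.0215 m) or (horizontal distance between piece3 and well3 below 0.014 m and z of piece3 in the frame of well3 between 0 and 0.0215 m) or (horizontal distance between piece3 and well4 below 0.014 m and z of piece3 in the frame of well4 between 0 and 0.0215 m) or (horizontal distance between piece3 and well5 below 0.014 m and z of piece3 in the frame of well5 between 0 and 0.0215 m)) and ((horizontal distance between piece4 and well0 below 0.014 m and z of piece4 in the frame of well0 between 0 and 0.0215 m) or (horizontal distance between piece4 and well1 below 0.014 m and z of piece4 in the frame of well1 between 0 and 0.0215 m) or (horizontal distance between piece4 and well2 below 0.014 m and z of piece4 in the frame of well2 between 0 and 0.0215 m) or (horizontal distance between piece4 and well3 below 0.014 m and z of piece4 in the frame of well3 between 0 and 0.0215 m) or (horizontal distance between piece4 and well4 below 0.014 m and z of piece4 in the frame of well4 between 0 and 0.0215 m) or (horizontal distance between piece4 and well5 below 0.014 m and z of piece4 in the frame of well5 between 0 and 0.0215 m)) and value of joint hearth below 0.008 m and value of joint valve below 0.2 rad), for 0.2 s.
2. the hearth has been let down fully through the open valve, the pieces still in their wells (((horizontal distance between piece0 and well0 below 0.014 m and z of piece0 in the frame of well0 between 0 and 0.0215 m) or (horizontal distance between piece0 and well1 below 0.014 m and z of piece0 in the frame of well1 between 0 and 0.0215 m) or (horizontal distance between piece0 and well2 below 0.014 m and z of piece0 in the frame of well2 between 0 and 0.0215 m) or (horizontal distance between piece0 and well3 below 0.014 m and z of piece0 in the frame of well3 between 0 and 0.0215 m) or (horizontal distance between piece0 and well4 below 0.014 m and z of piece0 in the frame of well4 between 0 and 0.0215 m) or (horizontal distance between piece0 and well5 below 0.014 m and z of piece0 in the frame of well5 between 0 and 0.0215 m)) and ((horizontal distance between piece1 and well0 below 0.014 m and z of piece1 in the frame of well0 between 0 and 0.0215 m) or (horizontal distance between piece1 and well1 below 0.014 m and z of piece1 in the frame of well1 between 0 and 0.0215 m) or (horizontal distance between piece1 and well2 below 0.014 m and z of piece1 in the frame of well2 between 0 and 0.0215 m) or (horizontal distance between piece1 and well3 below 0.014 m and z of piece1 in the frame of well3 between 0 and 0.0215 m) or (horizontal distance between piece1 and well4 below 0.014 m and z of piece1 in the frame of well4 between 0 and 0.0215 m) or (horizontal distance between piece1 and well5 below 0.014 m and z of piece1 in the frame of well5 between 0 and 0.0215 m)) and ((horizontal distance between piece2 and well0 below 0.014 m and z of piece2 in the frame of well0 between 0 and 0.0215 m) or (horizontal distance between piece2 and well1 below 0.014 m and z of piece2 in the frame of well1 between 0 and 0.0215 m) or (horizontal distance between piece2 and well2 below 0.014 m and z of piece2 in the frame of well2 between 0 and 0.0215 m) or (horizontal distance between piece2 and well3 below 0.014 m and z of piece2 in the frame of well3 between 0 and 0.0215 m) or (horizontal distance between piece2 and well4 below 0.014 m and z of piece2 in the frame of well4 between 0 and 0.0215 m) or (horizontal distance between piece2 and well5 below 0.014 m and z of piece2 in the frame of well5 between 0 and 0.0215 m)) and ((horizontal distance between piece3 and well0 below 0.014 m and z of piece3 in the frame of well0 between 0 and 0.0215 m) or (horizontal distance between piece3 and well1 below 0.014 m and z of piece3 in the frame of well1 between 0 and 0.0215 m) or (horizontal distance between piece3 and well2 below 0.014 m and z of piece3 in the frame of well2 between 0 and 0.0215 m) or (horizontal distance between piece3 and well3 below 0.014 m and z of piece3 in the frame of well3 between 0 and 0.0215 m) or (horizontal distance between piece3 and well4 below 0.014 m and z of piece3 in the frame of well4 between 0 and 0.0215 m) or (horizontal distance between piece3 and well5 below 0.014 m and z of piece3 in the frame of well5 between 0 and 0.0215 m)) and ((horizontal distance between piece4 and well0 below 0.014 m and z of piece4 in the frame of well0 between 0 and 0.0215 m) or (horizontal distance between piece4 and well1 below 0.014 m and z of piece4 in the frame of well1 between 0 and 0.0215 m) or (horizontal distance between piece4 and well2 below 0.014 m and z of piece4 in the frame of well2 between 0 and 0.0215 m) or (horizontal distance between piece4 and well3 below 0.014 m and z of piece4 in the frame of well3 between 0 and 0.0215 m) or (horizontal distance between piece4 and well4 below 0.014 m and z of piece4 in the frame of well4 between 0 and 0.0215 m) or (horizontal distance between piece4 and well5 below 0.014 m and z of piece4 in the frame of well5 between 0 and 0.0215 m)) and value of joint hearth above 0.056 m and value of joint valve above 0.3 rad), for 0.1 s.
3. the valve is shut again (value of joint valve below 0.2 rad), for 0.2 s.
At the end, for the whole second after the job is handed in: each piece present is in a well of its own (centre within 14 mm of the well's and under 21.5 mm above its floor); hearth down (over 0.056 m), valve shut (below 0.2 rad); lid at rest flat on the casing rim (centre within 12 mm, sides within 0.12 rad, height within 4 mm) (((horizontal distance between piece0 and well0 below 0.014 m and z of piece0 in the frame of well0 between 0 and 0.0215 m) or (horizontal distance between piece0 and well1 below 0.014 m and z of piece0 in the frame of well1 between 0 and 0.0215 m) or (horizontal distance between piece0 and well2 below 0.014 m and z of piece0 in the frame of well2 between 0 and 0.0215 m) or (horizontal distance between piece0 and well3 below 0.014 m and z of piece0 in the frame of well3 between 0 and 0.0215 m) or (horizontal distance between piece0 and well4 below 0.014 m and z of piece0 in the frame of well4 between 0 and 0.0215 m) or (horizontal distance between piece0 and well5 below 0.014 m and z of piece0 in the frame of well5 between 0 and 0.0215 m)) and ((horizontal distance between piece1 and well0 below 0.014 m and z of piece1 in the frame of well0 between 0 and 0.0215 m) or (horizontal distance between piece1 and well1 below 0.014 m and z of piece1 in the frame of well1 between 0 and 0.0215 m) or (horizontal distance between piece1 and well2 below 0.014 m and z of piece1 in the frame of well2 between 0 and 0.0215 m) or (horizontal distance between piece1 and well3 below 0.014 m and z of piece1 in the frame of well3 between 0 and 0.0215 m) or (horizontal distance between piece1 and well4 below 0.014 m and z of piece1 in the frame of well4 between 0 and 0.0215 m) or (horizontal distance between piece1 and well5 below 0.014 m and z of piece1 in the frame of well5 between 0 and 0.0215 m)) and ((horizontal distance between piece2 and well0 below 0.014 m and z of piece2 in the frame of well0 between 0 and 0.0215 m) or (horizontal distance between piece2 and well1 below 0.014 m and z of piece2 in the frame of well1 between 0 and 0.0215 m) or (horizontal distance between piece2 and well2 below 0.014 m and z of piece2 in the frame of well2 between 0 and 0.0215 m) or (horizontal distance between piece2 and well3 below 0.014 m and z of piece2 in the frame of well3 between 0 and 0.0215 m) or (horizontal distance between piece2 and well4 below 0.014 m and z of piece2 in the frame of well4 between 0 and 0.0215 m) or (horizontal distance between piece2 and well5 below 0.014 m and z of piece2 in the frame of well5 between 0 and 0.0215 m)) and ((horizontal distance between piece3 and well0 below 0.014 m and z of piece3 in the frame of well0 between 0 and 0.0215 m) or (horizontal distance between piece3 and well1 below 0.014 m and z of piece3 in the frame of well1 between 0 and 0.0215 m) or (horizontal distance between piece3 and well2 below 0.014 m and z of piece3 in the frame of well2 between 0 and 0.0215 m) or (horizontal distance between piece3 and well3 below 0.014 m and z of piece3 in the frame of well3 between 0 and 0.0215 m) or (horizontal distance between piece3 and well4 below 0.014 m and z of piece3 in the frame of well4 between 0 and 0.0215 m) or (horizontal distance between piece3 and well5 below 0.014 m and z of piece3 in the frame of well5 between 0 and 0.0215 m)) and ((horizontal distance between piece4 and well0 below 0.014 m and z of piece4 in the frame of well0 between 0 and 0.0215 m) or (horizontal distance between piece4 and well1 below 0.014 m and z of piece4 in the frame of well1 between 0 and 0.0215 m) or (horizontal distance between piece4 and well2 below 0.014 m and z of piece4 in the frame of well2 between 0 and 0.0215 m) or (horizontal distance between piece4 and well3 below 0.014 m and z of piece4 in the frame of well3 between 0 and 0.0215 m) or (horizontal distance between piece4 and well4 below 0.014 m and z of piece4 in the frame of well4 between 0 and 0.0215 m) or (horizontal distance between piece4 and well5 below 0.014 m and z of piece4 in the frame of well5 between 0 and 0.0215 m)) and value of joint hearth above 0.056 m and value of joint valve below 0.2 rad and horizontal distance between lid and kiln_mouth below 0.012 m and angle between the y axis of lid and the y axis of kiln, either way round below 0.12 rad and z of lid in the frame of kiln_mouth between -0.004 and 0.004 m and angle between lid's own z axis and vertical below 0.05 rad and linear speed of lid below 0.02 m/s); the robot touches nothing.
It fails at once if the hearth drops suddenly because the valve was opened too far (value of joint cylinder above 0.008 m).
It fails at once if the mallet is displaced by more than 30 mm (distance of mallet from where it was at the start of the episode above 0.03 m).
It fails at once if the cup is displaced by more than 30 mm (distance of cup from where it was at the start of the episode above 0.03 m).
Of piece0, piece1, piece2, piece3, piece4 only 3 to 5 are there at a start; the rules pass over those that are not, and their reading is None.
At some moment in a run one of lid may be knocked a few centimetres aside while the robot is not near it.
Once in a run the grip may slacken for a moment while it holds something.
It also fails if it takes over 210 s, if anything falls off the work surface, if the arm or the gripper's body presses on something with over 40 N, if the wrist force passes 120 N, or if a joint passes its speed limit or range.

## Robot

A 6-joint arm with a two-finger parallel gripper is mounted at the origin on the work surface; the furniture and walls round the work are solid. World frame = base frame: x ahead of the robot, y to its left, z up, the work surface at z = 0. Lengths are in m, angles in rad, forces in N, time in s.
With the tool pointing down it reaches from about 0.3 to 0.875 m from the base axis. Payload 6.4 kg.
Tool frame: the origin (TCP) lies between the finger pads; the fingertips stand 22 mm ahead of it and the grasp point (between the pads) lies 3 mm ahead of it; z points along the fingers, y is the line along which they close (so a half turn about z gives the same grasp; the last joint's range is limited). The gripper opens to 85 mm and grips with 20 to 120 N. Pads are 22 mm wide; open, the fingers measure 114 mm over their backs; the gripper's body (76 mm by 85 mm) begins 54 mm behind the grasp point. The pads swing forward as they close: fully open they stand 13 mm farther back than shut.
Start: joints at [-0.206, 0.181, 1.607, -0, 1.354, -0.206], TCP at [0.575, 0, 0.253] pointing down, gripper open.
Joint ranges: [-2.99, 2.99], [-0.89, 2.07], [0.3, 2.58], [-1.14, 4.28], [0, 2.63], [-3.12, 3.12]. Speed limits (rad/s): [2.57, 2.57, 3.01, 3.14, 3.14, 3.14].

## Interface

Orientations are given as a unit quaternion [w, x, y, z].
In Python, from bench import ctrl, imaging, workorder gives the robot as it stands.
- The arm moves only by the shell command python3 -m pendant 'ROWS' [OPENING]. ROWS is JSON, a list of rows, each a list of 4 numbers: the shift along the tool's x, y, z in cm, then the turn about the tool's z in degrees. In form: [[dx, dy, dz, roll], ...]. A call has 1 to 12 rows; each row is the pose to reach, as a shift and turn from the pose commanded when the call began, along the tool's axes at that moment; what a row does not reach only later rows make up. A row lasts 1/12 s, in which the tool goes at most 41.7 mm and 7.16 degrees, less where a joint would pass 70% of its speed; a pose out of reach is approached as far as the arm can. A call with a gripper value outside its range is refused whole. OPENING is the opening, from 0 (shut) to 1 (fully open), set as the call begins (- or left out, the last holds). The fingers move at their own pace and stop on an object; the grip force is fixed at half the most. Time passes only in rows, so rows that repeat a pose let the fingers close. It gives the time, the measured TCP pose, the force, the opening and the grip force at its end, in the units of the state.
- ctrl.get_obs(): the state, without advancing time (a new reading comes with each control period).
- imaging.camera(name): name is "scene" or "side" or "wrist"; returns the picture (420x560x3 uint8, red, green, blue); there is no depth.
- imaging.camera_info(name): a dict with "K" (3x3 intrinsics, pixels), "T" (4x4, takes a point from camera to world coordinates); the wrist camera has in their place "tool_from_camera" (4x4, takes a point from camera to tool coordinates, whose origin is the TCP and whose axes are the flange's). Camera axes: x right, y up, looking along -z (the intrinsics and any distortion apply to the point x, -y, -z); pixel columns grow to the right and rows downward; lengths in m; the calibration is good to about 2 mm. A picture is of the moment at which its call begins: read the wrist's pose just before it. camera_info takes no time and is no camera call.
- workorder.hand_in(): hands the job in; it is judged then, once.
The state is a dict: "time_s": time; "q": joint angles; "dq": joint speeds; "joint_efforts": joint torques, N m; "eef_pos": TCP position; "eef_rot": TCP orientation; "wrist_force": force on the tool from outside, world axes, zero at the start; "torque": the same for the moment, N m; "opening": opening from 0.0 (shut) to 1.0 (fully open); "grasp_force": force on a finger pad.
Only numpy, scipy, OpenCV 4.12 (cv2) and the standard library are available. Lean on these libraries where they do the work, as an engineer would, in place of code of your own. Each camera call takes 0.05 s, during which the arm holds its last target. There are 200 camera calls.

## Working session

There is one attempt and no reset: what is moved stays moved. The work goes in short steps, Python scripts to look and compute and a shell command to move; the robot and the scene stay as the last step left them, time stands still between calls to the robot, and variables do not carry over. Pictures are saved under pics/ and viewed, at most 16 in all, crops included, and the job is handed in when it is done.

```bash
ls; mkdir -p pics; python3 - <<'E'
from bench import ctrl, imaging
import cv2,numpy as np
np.set_printoptions(precision=4,suppress=True)
for n in ["scene","side","wrist"]:
    im=imaging.camera(n); cv2.imwrite(f"pics/{n}0.png",im[:,:,::-1]); print(n,imaging.camera_info(n))
print(ctrl.get_obs())
E
```

```text
pics
scene {'K': array([[520.689 ,   0.    , 279.0364],
       [  0.    , 520.689 , 211.6343],
       [  0.    ,   0.    ,   1.    ]]), 'T': array([[-0.421 ,  0.5945, -0.685 , -0.6452],
       [-0.9068, -0.2565,  0.3347,  0.4221],
       [ 0.0233,  0.7621,  0.6471,  1.087 ],
       [ 0.    ,  0.    ,  0.    ,  1.    ]])}
side {'K': array([[429.8382,   0.    , 271.9786],
       [  0.    , 429.8382, 208.8022],
       [  0.    ,   0.    ,   1.    ]]), 'T': array([[ 0.8663,  0.2155, -0.4506, -0.1308],
       [-0.4991,  0.337 , -0.7983, -0.9776],
       [-0.0202,  0.9165,  0.3995,  0.583 ],
       [ 0.    ,  0.    ,  0.    ,  1.    ]])}
wrist {'K': array([[350.8964,   0.    , 279.1009],
       [  0.    , 350.8964, 211.1884],
       [  0.    ,   0.    ,   1.    ]]), 'tool_from_camera': array([[-0.0004,  0.9649,  0.2624,  0.0662],
       [ 1.    ,  0.0001,  0.0014, -0.0009],
       [ 0.0013,  0.2624, -0.9649, -0.1208],
       [ 0.    ,  0.    ,  0.    ,  1.    ]])}
{'time_s': 0.15, 'q': array([-0.2063,  0.1814,  1.6078,  0.    ,  1.3538, -0.2063]), 'dq': array([-0.0017, -0.0027, -0.0048, -0.0011, -0.001 ,  0.0015]), 'joint_efforts': array([  0.0019, -44.5261, -35.1693,  -0.0001,   0.0058,   0.    ]), 'eef_pos': array([0.5746, 0.0001, 0.2526]), 'eef_rot': array([-0.0006,  0.7071,  0.7071, -0.0004]), 'wrist_force': array([ 0.3407, -0.7144, -0.9822]), 'torque': array([ 0.0338,  0.034 , -0.0127]), 'grasp_force': 0.0, 'opening': 1.001695575202624}
```

View pics/scene0.png

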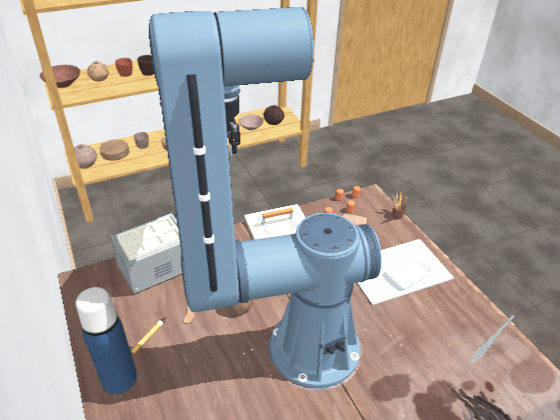

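View pics/side0.png

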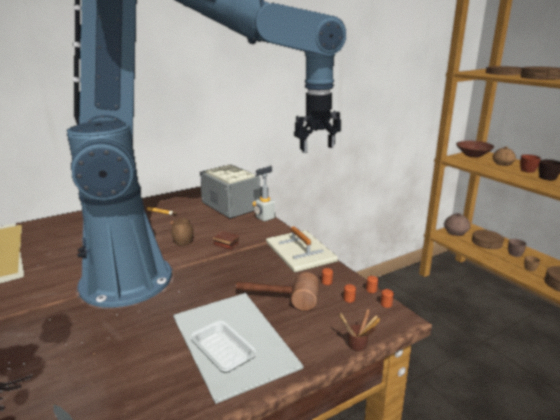

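View pics/wrist0.png

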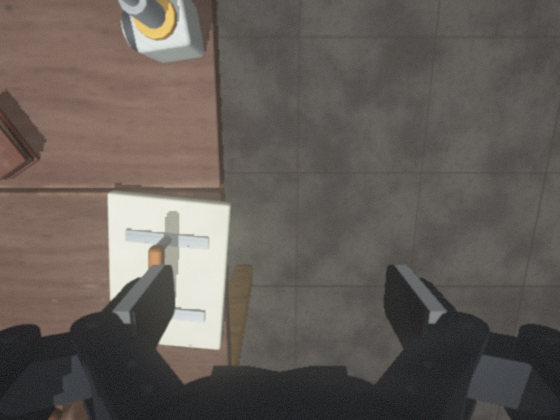

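The scene shows the kiln (side 230,190), the valve block (side 264,200), the lid by the bench edge (side 302,250), the mallet (side 290,292), the cup (side 358,335) and four pieces (side 327,276; 350,293; 373,285; 387,298).

```bash
cat > h.py <<'E'
from bench import ctrl, imaging, workorder
import cv2,numpy as np
from scipy.spatial.transform import Rotation as R
np.set_printoptions(precision=4,suppress=True)
def tool():
    o=ctrl.get_obs(); w,x,y,z=o['eef_rot']; T=np.eye(4); T[:3,:3]=R.from_quat([x,y,z,w]).as_matrix(); T[:3,3]=o['eef_pos']; return T
def cam(n):
    i=imaging.camera_info(n); return i['K'], (i['T'] if n!='wrist' else tool()@i['tool_from_camera'])
def ray(n,uv,z,c=None):
    K,T=c or cam(n); uv=np.asarray(uv,float)
    d=np.linalg.solve(K,[uv[0],uv[1],1]); d=T[:3,:3]@(d*[1,-1,-1]); o=T[:3,3]
    return o+d*(z-o[2])/d[2]
def proj(n,p,c=None):
    K,T=c or cam(n); q=np.linalg.inv(T)@np.append(p,1); q=K@(q[:3]*[1,-1,-1]); return q[:2]/q[2]
def snap(n,name):
    c=cam(n); im=imaging.camera(n)[:,:,::-1].copy(); cv2.imwrite(f'pics/{name}.png',im); return im,c
def blobs(im,lo,hi,amin=30):
    h=cv2.cvtColor(im,cv2.COLOR_BGR2HSV); m=cv2.inRange(h,np.array(lo),np.array(hi))
    n,l,s,c=cv2.connectedComponentsWithStats(m); return [(c[i],s[i]) for i in range(1,n) if s[i][4]>=amin],m
def go(p,yaw=None):
    "shift in tool cm to bring TCP to p"
    T=tool(); print('move',np.round(T[:3,:3].T@(np.array(p)-T[:3,3])*100,2))
def tell():
    o=ctrl.get_obs(); T=tool(); print('t',round(o['time_s'],2),'p',T[:3,3],'x',T[:2,0],'F',o['wrist_force'],'op',o['opening'],'g',o['grasp_force'])
E
python3 - <<'E'
from h import *
im=cv2.imread('pics/side0.png')
b,_=blobs(im,(3,150,120),(14,255,255),20)
for c,s in b: print('side',c,s,ray('side',c,.02))
im=cv2.imread('pics/scene0.png')
b,_=blobs(im,(3,150,120),(14,255,255),20)
for c,s in b: print('scene',c,s,ray('scene',c,.017))
for n,uv,z in [('cup',(358,345),0.0),('malhead',(306,295),.03),('malend',(237,289),.01),('lid',(302,250),.01),('kilnL',(206,169),.12),('kilnR',(232,183),.12),('kilnBR',(260,181),.12),('kilnBL',(230,167),.12),('valve',(264,171),.16)]: print(n,ray('side',uv,z))
E
python3 - <<'E'
import cv2
im=cv2.imread('pics/side0.png')[150:340,180:440]; cv2.imwrite('pics/sidec.png',cv2.resize(im,None,fx=3,fy=3,interpolation=2))
E
```

```text
side [300.9444 235.3889] [292 228  18  16  72] [ 0.479  -0.0623  0.02  ]
side [327.0577 275.8077] [322 268  11  17 156] [ 0.4146 -0.2732  0.02  ]
side [371.9423 283.9423] [367 276  11  17 156] [ 0.482  -0.3558  0.02  ]
side [349.7377 292.9672] [344 284  12  19 183] [ 0.4152 -0.3572  0.02  ]
side [386.9371 297.9143] [382 289  11  19 175] [ 0.4725 -0.4145  0.02  ]
scene [355.  192.5] [353 189   6   8  24] [ 0.4765 -0.4058  0.017 ]
scene [338.3333 195.9   ] [336 193   7   7  30] [ 0.4827 -0.3453  0.017 ]
scene [349.3548 208.0323] [347 204   6   8  31] [ 0.4141 -0.3467  0.017 ]
cup [ 0.336  -0.4805  0.    ]
malhead [ 0.3191 -0.3241  0.03  ]
malend [ 0.2115 -0.1959  0.01  ]
lid [ 0.4441 -0.1204  0.01  ]
kilnL [0.3708 0.369  0.12  ]
kilnR [0.3866 0.1913 0.12  ]
kilnBR [0.4694 0.1592 0.12  ]
kilnBL [0.45   0.3432 0.12  ]
valve [0.4713 0.1342 0.16  ]
```

View pics/sidec.png

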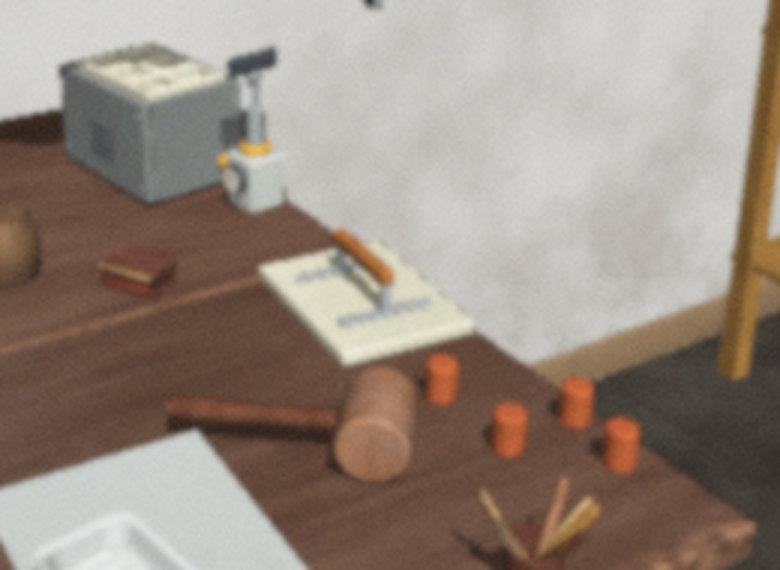

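The crop shows four pieces, the mallet head close to the nearest one, and the lid slab lying with its bar roughly along world y. I'm moving above the pieces for a close look.

```bash
python3 -m pendant '[[-36,-15,-5,0],[-36,-15,-5,0],[-36,-15,-5,0],[-36,-15,-5,0],[-36,-15,-5,0],[-36,-15,-5,0],[-36,-15,-5,0],[-36,-15,-5,0],[-36,-15,-5,0],[-36,-15,-5,0],[-36,-15,-5,0],[-36,-15,-5,0]]' 0.55
python3 - <<'E'
from h import *
tell()
im,c=snap('wrist','w1')
b,_=blobs(im,(3,150,100),(14,255,255),60)
for p,s in b: print(p,s,ray('wrist',p,.03,c))
E
```

```text
time_s: 1.15
eef_pos: [0.4244, -0.3607, 0.3029]
eef_rot: [-0.0, 0.708, 0.706, 0.0]
wrist_force: [0.5, 0.3, -0.6]
opening: 0.548
grasp_force: 0.0
t 1.15 p [ 0.4244 -0.3607  0.3029] x [0.0025 1.    ] F [ 0.4931  0.3008 -0.5674] op 0.5480153503988233 g 0.0
```

View pics/w1.png

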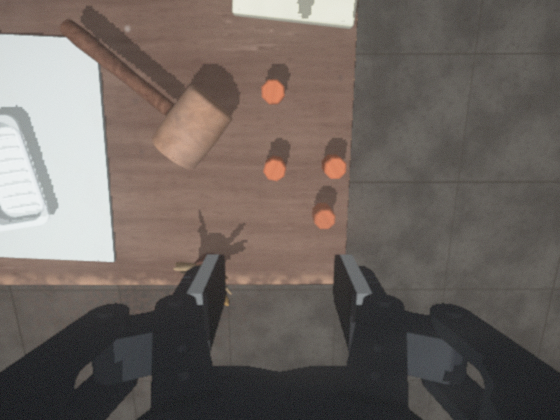

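Tops of the pieces in the wrist view: (272,91), (274,168), (335,166), (324,216). The mallet head is at about (190,127), the cup is at the lower left of the pieces, and no fifth piece is visible.

```bash
python3 - <<'E'
from h import *
c=cam('wrist'); im=cv2.imread('pics/w1.png')
b,m=blobs(im,(3,120,100),(14,255,255),60)
for p,s in b: print(p,s, ray('wrist',p,.03,c))
for p in [(272,91),(274,168),(335,166),(324,216)]: print(ray('wrist',p,.034,c))
for p in [(192,85),(230,118),(190,166),(155,145)]: print('mal',ray('wrist',p,.05,c))
for p in [(233,13),(355,27)]: print('lid',ray('wrist',p,.014,c))
go([.4146,-.273,.10]); go([.415,-.357,.1])
E
```

```text
[272.5645  91.3088] [262  80  22  24 434] [ 0.4165 -0.2679  0.03  ]
[334.1629 166.6967] [323 155  23  24 399] [ 0.4852 -0.3483  0.03  ]
[274.2653 168.6286] [264 157  22  24 377] [ 0.4179 -0.3504  0.03  ]
[324.1589 218.3543] [314 209  21  19 302] [ 0.4759 -0.4087  0.03  ]
[ 0.416  -0.2679  0.034 ]
[ 0.4176 -0.3491  0.034 ]
[ 0.4854 -0.347   0.034 ]
[ 0.4751 -0.4047  0.034 ]
mal [ 0.3359 -0.2631  0.05  ]
mal [ 0.3729 -0.2952  0.05  ]
mal [ 0.3284 -0.3446  0.05  ]
mal [ 0.2931 -0.3225  0.05  ]
lid [ 0.3751 -0.1889  0.014 ]
lid [ 0.5038 -0.2024  0.014 ]
move [ 8.63 -1.02 20.29]
move [ 0.23 -0.98 20.28]
```

```bash
python3 -m pendant '[[9.2,-0.9,20,0],[9.2,-0.9,20,0],[9.2,-0.9,20,0],[9.2,-0.9,20,0],[9.2,-0.9,20,0],[9.2,-0.9,20,0],[9.2,-0.9,20,0],[9.2,-0.9,20,0]]' 0.45
python3 - <<'E'
from h import *
tell()
im,c=snap('wrist','w2')
b,m=blobs(im,(3,120,100),(14,255,255),60)
for p,s in b: print(p,s, ray('wrist',p,.034,c))
E
```

```text
time_s: 1.87
eef_pos: [0.417, -0.268, 0.1043]
eef_rot: [0.0, 0.706, 0.708, -0.0]
wrist_force: [0.4, -0.4, -0.1]
opening: 0.445
grasp_force: 0.0
t 1.87 p [ 0.417  -0.268   0.1043] x [-0.0019  1.    ] F [ 0.4358 -0.4155 -0.0855] op 0.44501568913035267 g 0.0
[279.7317 235.1494] [ 260  212   41   44 1312] [ 0.4162 -0.268   0.034 ]
[281.7363 346.2644] [ 263  316   38   56 1585] [ 0.4176 -0.342   0.034 ]
```

View pics/w2.png

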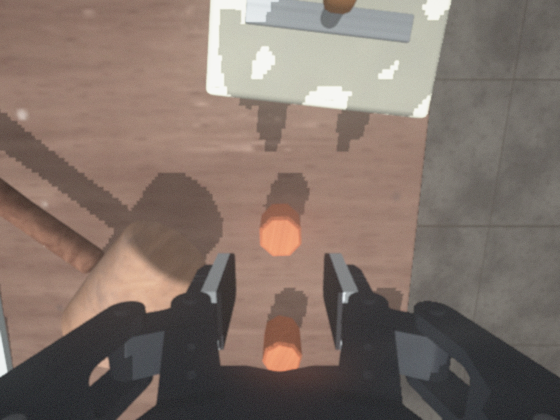

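The piece sits between the fingers, top at about (280,232), and the mallet is clear. I'm descending to grip it.

```bash
python3 -m pendant '[[0,0,4,0],[0,0,6.8,0],[0,0,6.8,0],[0,0,6.8,0]]' 0.45
python3 -m pendant '[[0,0,0,0],[0,0,0,0],[0,0,0,0],[0,0,0,0],[0,0,-4,0],[0,0,-8,0],[0,0,-12,0],[0,0,-16,0],[0,0,-16,0]]' 0
```

```text
time_s: 2.25
eef_pos: [0.4166, -0.2691, 0.0364]
eef_rot: [0.0, 0.707, 0.707, -0.0]
wrist_force: [0.1, -0.2, 0.4]
opening: 0.45
grasp_force: 0.0
time_s: 3.0
eef_pos: [0.4199, -0.2718, 0.2056]
eef_rot: [0.009, 0.707, 0.707, -0.0]
wrist_force: [1.6, -0.7, 0.9]
opening: 0.272
grasp_force: 59.2
```

```bash
python3 -m pendant '[[0,0,-4,0],[4,0,-8,0],[8,0,-8,0],[12,0,-8,0],[16,0,-8,0],[20,0,-8,0],[24,0,-8,0],[28,0,-8,0],[32,0,-8,0],[36,0,-8,0],[40,0,-8,0],[44,0,-8,0]]'
python3 -m pendant '[[4,0,0,0],[7,0,0,0],[7,0,0,0],[7,0,0,0]]'
python3 - <<'E'
from h import *
tell(); im,c=snap('wrist','w3'); tell()
E
```

```text
time_s: 4.0
eef_pos: [0.4158, 0.1742, 0.2769]
eef_rot: [0.001, 0.707, 0.707, 0.001]
wrist_force: [1.5, -0.3, -0.4]
opening: 0.276
grasp_force: 59.2
time_s: 4.33
eef_pos: [0.4158, 0.2435, 0.2763]
eef_rot: [0.001, 0.706, 0.708, 0.001]
wrist_force: [-0.9, -0.1, -0.4]
opening: 0.276
grasp_force: 59.2
t 4.33 p [0.4158 0.2435 0.2763] x [-0.0037  1.    ] F [-0.882  -0.0817 -0.4302] op 0.2762206545404909 g 59.16210195980966
t 4.38 p [0.4159 0.2424 0.2761] x [-0.0019  1.    ] F [ 1.1676 -0.2521 -0.5827] op 0.281204464339125 g 59.161748201586306
```

View pics/w3.png

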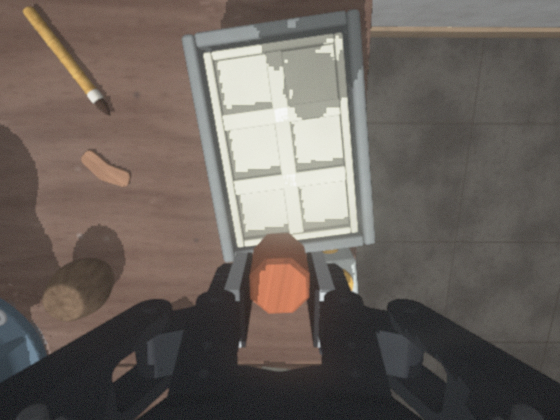

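The wrist view looks straight down into the kiln. The outer rim corners are about (184,38), (358,11), (373,243) and (226,262). The rib crossings are at (281,115) and (290,180), and the held piece is at (280,275).

```bash
python3 - <<'E'
from h import *
c=cam('wrist')
P=[ray('wrist',p,.12,c)[:2] for p in [(184,38),(358,11),(373,243),(226,262)]]
for p in P: print(p)
C=np.mean(P,0); y=(P[0]+P[1]-P[2]-P[3])/2; x=(P[1]+P[2]-P[0]-P[3])/2
print(C,np.linalg.norm(y),np.linalg.norm(x),np.degrees(np.arctan2(-y[0],y[1])),np.degrees(np.arctan2(x[1],x[0])))
for p in [(281,115),(290,180)]: print(ray('wrist',p,.128,c))
for p in [(241,80),(310,74),(255,150),(317,140),(264,212),(325,204)]: print('well',ray('wrist',p,.118,c))
E
```

```text
[0.3461 0.3626]
[0.4705 0.3802]
[0.4936 0.2058]
[0.3697 0.1884]
[0.42   0.2842] 0.17585263382051214 0.1253493237422075 7.634995002647573 8.024812357596154
[0.4161 0.3091 0.128 ]
[0.4233 0.2605 0.128 ]
well [0.3862 0.3343 0.118 ]
well [0.4377 0.3386 0.118 ]
well [0.3958 0.2826 0.118 ]
well [0.4443 0.2904 0.118 ]
well [0.4024 0.232  0.118 ]
well [0.4524 0.2389 0.118 ]
```

```bash
python3 - <<'E'
from h import *
T=tool(); c=cam('wrist'); 
for d in (-.001,.03): print(proj('wrist',T[:3,3]+[0,0,-d],c), proj('wrist',T[:3,3]+T[:3,0]*.013+[0,0,-d],c), proj('wrist',T[:3,3]-T[:3,0]*.013+[0,0,-d],c))
E
python3 -m pendant '[[4,-1.5,0,-4],[8,-2.7,0,-8],[8.8,-2.8,2,-8],[8.8,-2.8,5,-8],[8.8,-2.8,8,-8],[8.8,-2.8,8,-8],[8.8,-2.8,8,-8]]'
python3 - <<'E'
from h import *
tell(); im,c=snap('wrist','w4'); cv2.imwrite('pics/w4.png',im)
E
```

```text
[281.9511 296.9388] [282.0106 265.2163] [281.8946 327.0739]
[281.4226 263.654 ] [281.4596 237.1705] [281.3871 289.0507]
time_s: 4.97
eef_pos: [0.3876, 0.3284, 0.1947]
eef_rot: [-0.0, 0.657, 0.754, -0.002]
wrist_force: [0.1, -0.2, -0.3]
opening: 0.274
grasp_force: 59.2
t 4.97 p [0.3876 0.3284 0.1947] x [-0.1374  0.9905] F [ 0.1451 -0.249  -0.2979] op 0.2735747470174865 g 59.15504978969693
```

View pics/w4.png

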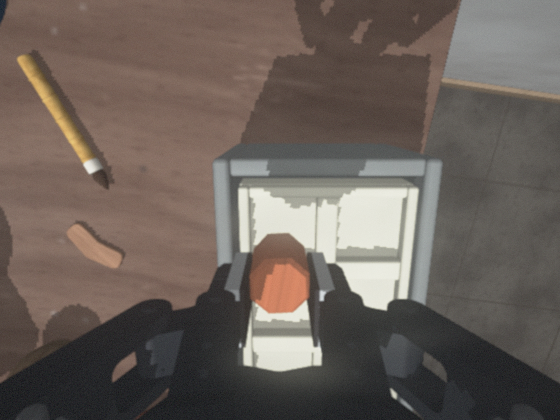

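The kiln rim is level with the tool and the piece hangs over well 2. I'm lowering it, releasing and going back up.

```bash
python3 -m pendant '[[0,0,2,0],[0,0,3.5,0],[0,0,4,0],[0,0,4,0],[0,0,4,0]]'
python3 -m pendant '[[0,0,0,0],[0,0,0,0],[0,0,0,0],[0,0,-3,0],[0,0,-7,0],[0,0,-11,0],[0,0,-11,0]]' 0.42
python3 - <<'E'
from h import *
tell(); im,c=snap('wrist','w5')
go([.417,-.352,.28])
b,m=blobs(im,(3,120,100),(14,255,255),60)
for p,s in b: print(p,s, ray('wrist',p,.152,c))
E
```

```text
time_s: 5.43
eef_pos: [0.3892, 0.3302, 0.1571]
eef_rot: [0.0, 0.656, 0.754, 0.001]
wrist_force: [0.1, -0.6, 0.5]
opening: 0.28
grasp_force: 59.2
time_s: 6.02
eef_pos: [0.3917, 0.3321, 0.2745]
eef_rot: [0.003, 0.656, 0.755, 0.007]
wrist_force: [1.4, 1.4, 0.5]
opening: 0.421
grasp_force: 0.0
t 6.02 p [0.3917 0.3321 0.2745] x [-0.1395  0.9902] F [1.3929 1.4404 0.5467] op 0.4206871793400499 g 0.0
move [-68.05  -6.91  -1.21]
```

View pics/w5.png

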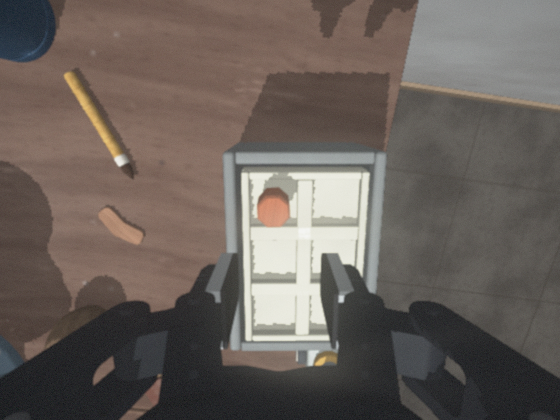

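The piece stands upright in well 2 at (273,208). Next is piece B.

```bash
python3 -m pendant '[[-4,-0.5,0,0],[-8,-1,0,0],[-12,-1.5,0,0],[-16,-2,0,0],[-20,-2.5,0,0],[-24,-3,0,0],[-28,-3.5,0,0],[-32,-3.9,0,0],[-36,-4.3,0,0],[-40,-4.6,0,0],[-44,-5,0,0],[-48,-5.3,0,0]]'
python3 -m pendant '[[-4,-0.4,0,0],[-8,-0.9,0,0],[-12,-1.3,2,0],[-16,-1.6,5,0],[-20,-1.7,8,0],[-20,-1.7,12,0],[-20,-1.7,15,0],[-20,-1.7,15,0],[-20,-1.7,15,0]]'
python3 - <<'E'
from h import *
im,c=snap('wrist','w6');tell()
b,m=blobs(im,(3,120,100),(14,255,255),60)
for p,s in b: print(p,s, ray('wrist',p,.034,c))
go([.417,-.350,.036])
E
```

```text
time_s: 7.07
eef_pos: [0.4015, -0.1545, 0.2647]
eef_rot: [-0.0, 0.656, 0.755, 0.0]
wrist_force: [0.9, 1.2, -0.5]
opening: 0.422
grasp_force: 0.0
time_s: 7.82
eef_pos: [0.4115, -0.351, 0.1121]
eef_rot: [-0.004, 0.656, 0.755, 0.001]
wrist_force: [-0.4, -0.2, 0.9]
opening: 0.42
grasp_force: 0.0
t 7.87 p [ 0.4131 -0.3525  0.1151] x [-0.1392  0.9903] F [ 0.502  -0.038   0.8707] op 0.42107989435858517 g 0.0
[291.2306 233.8546] [ 271  214   41   40 1197] [ 0.4174 -0.3514  0.034 ]
[400.8023 245.2887] [ 372  223   51   43 1285] [ 0.4837 -0.3493  0.034 ]
move [0.18 0.43 7.91]
```

```bash
python3 -m pendant '[[0.4,0.4,4,0],[0.4,0.4,7.9,0],[0.4,0.4,7.9,0],[0.4,0.4,7.9,0]]'
python3 -m pendant '[[0,0,0,0],[0,0,0,0],[0,0,0,0],[0,0,0,0],[0,0,-4,0],[0,0,-8,0],[0,0,-12,0],[0,0,-16,0],[2,0,-20,0],[5,0,-23,0],[9,1,-24,0],[13,1.5,-24,0]]' 0
python3 -m pendant '[[4,0.5,0,0],[8,1,0,0],[12,1.5,0,0],[16,2,0,0],[20,2.5,0,0],[24,3,0,0],[28,3.5,0,0],[32,4,0,0],[36,5,0,0],[40,6,0,0],[42,7,0,0],[42,7,0,0]]'
python3 - <<'E'
from h import *
im,c=snap('wrist','w7');tell()
go([.4517,.2385,.156])
E
```

```text
time_s: 8.2
eef_pos: [0.4169, -0.3479, 0.0372]
eef_rot: [-0.001, 0.656, 0.755, 0.0]
wrist_force: [0.6, -1.4, 1.0]
opening: 0.425
grasp_force: 0.0
time_s: 9.2
eef_pos: [0.415, -0.221, 0.2823]
eef_rot: [0.006, 0.657, 0.754, -0.0]
wrist_force: [1.5, -0.4, -1.0]
opening: 0.271
grasp_force: 59.3
time_s: 10.2
eef_pos: [0.4248, 0.2094, 0.2782]
eef_rot: [0.001, 0.654, 0.756, 0.002]
wrist_force: [-0.4, -0.3, 0.1]
opening: 0.274
grasp_force: 60.0
t 10.25 p [0.4244 0.2074 0.2778] x [-0.1432  0.9897] F [-0.7879 -0.9959 -0.4728] op 0.2738189737720256 g 60.02623373642564
move [ 2.68  3.11 12.19]
```

```bash
python3 -m pendant '[[2.6,3.1,0,0],[2.6,3.1,4,0],[2.6,3.1,8,0],[2.6,3.1,10.5,0],[2.6,3.1,12,0],[2.6,3.1,12,0],[2.6,3.1,12,0]]'
python3 -m pendant '[[0,0,0,0],[0,0,0,0],[0,0,0,0],[0,0,-3,0],[0,0,-7,0],[0,0,-11,0],[0,0,-11,0],[0,0,-11,0]]' 0.42
python3 - <<'E'
from h import *
tell(); im,c=snap('wrist','w8')
b,m=blobs(im,(3,120,100),(14,255,255),60)
for p,s in b: print(p,s, ray('wrist',p,.152,c))
go([.4845,-.348,.27])
E
```

```text
time_s: 10.83
eef_pos: [0.4508, 0.2349, 0.1564]
eef_rot: [-0.001, 0.657, 0.754, -0.0]
wrist_force: [-1.3, 3.5, -1.8]
opening: 0.272
grasp_force: 59.9
time_s: 11.5
eef_pos: [0.4534, 0.2358, 0.2699]
eef_rot: [0.002, 0.656, 0.755, 0.003]
wrist_force: [-0.2, -0.3, -0.3]
opening: 0.419
grasp_force: 0.0
t 11.5 p [0.4534 0.2358 0.2699] x [-0.1391  0.9903] F [-0.1761 -0.2716 -0.2509] op 0.41938738099545686 g 0.0
[198.9185  56.7527] [ 181   38   37   39 1104] [0.389  0.3301 0.152 ]
move [-58.24  -4.9   -0.26]
```

View pics/w8.png

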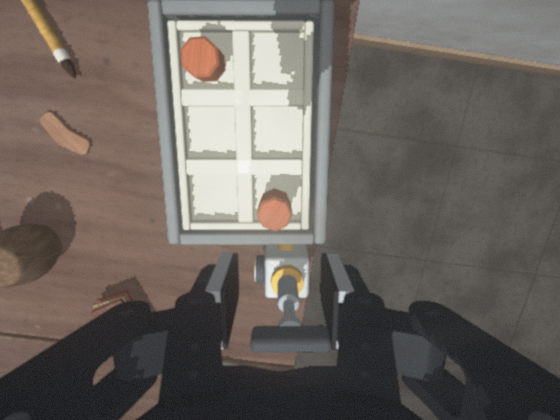

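Two pieces are in: well 2 at (203,58) and well 3 at (275,208), the second low in its well. I'm measuring it against the rib crossings at (243,97) and (243,167).

```bash
python3 - <<'E'
from h import *
c=cam('wrist'); im=cv2.imread('pics/w8.png')
b,m=blobs(im,(0,110,80),(16,255,255),60)
for p,s in b: print(p,s, ray('wrist',p,.152,c))
print('top',ray('wrist',(275,213),.152,c),ray('wrist',(275,213),.162,c),'foot', ray('wrist',(275,198),.118,c))
for p in [(243,97),(243,167)]: print(ray('wrist',p,.128,c))
P=[ray('wrist',p,.12,c)[:2] for p in [(168,243),(326,243)]]; print(P)
E
```

```text
[199.5749  57.1514] [ 181   37   38   42 1202] [0.3881 0.3292 0.152 ]
[274.5439 206.8026] [261 200  28  16 228] [0.4474 0.2402 0.152 ]
top [0.4483 0.2358 0.152 ] [0.448  0.2386 0.162 ] foot [0.4476 0.2386 0.118 ]
[0.4151 0.3103 0.128 ]
[0.4206 0.2611 0.128 ]
[array([0.3666, 0.19  ]), array([0.4937, 0.2077])]
```

Piece B is within 3 mm of the well centre. Next is piece C.

```bash
python3 -m pendant '[[-4,-0.3,0,0],[-8,-0.6,0,0],[-12,-1,0,0],[-16,-1.3,0,0],[-20,-1.6,0,0],[-24,-2,0,0],[-28,-2.3,0,0],[-32,-2.7,0,0],[-36,-3,0,0],[-40,-3.3,0,0],[-44,-3.7,0,0],[-48,-4,0,0]]'
python3 -m pendant '[[-4,-0.3,3,0],[-8,-0.7,6,0],[-10.2,-0.9,9,0],[-10.2,-0.9,12,0],[-10.2,-0.9,15,0],[-10.2,-0.9,15,0],[-10.2,-0.9,15,0]]'
python3 - <<'E'
from h import *
im,c=snap('wrist','w9');tell()
b,m=blobs(im,(3,120,100),(14,255,255),60)
for p,s in b: print(p,s, ray('wrist',p,.034,c))
go([.4845,-.347,.036])
E
```

```text
time_s: 12.55
eef_pos: [0.4774, -0.2469, 0.2643]
eef_rot: [-0.002, 0.656, 0.755, -0.0]
wrist_force: [0.4, 1.0, 0.1]
opening: 0.418
grasp_force: 0.0
time_s: 13.13
eef_pos: [0.4819, -0.3457, 0.1132]
eef_rot: [-0.004, 0.656, 0.755, 0.0]
wrist_force: [0.3, 0.8, 0.6]
opening: 0.413
grasp_force: 0.0
t 13.18 p [ 0.4835 -0.3469  0.1159] x [-0.1394  0.9902] F [ 1.0674 -0.7908  0.3091] op 0.4158188884731177 g 0.0
[287.131  236.5661] [267 219  40  38 809] [ 0.4857 -0.3486  0.034 ]
[259.0214 311.4752] [ 240  285   37   53 1353] [ 0.4752 -0.4011  0.034 ]
move [-0.03  0.11  7.99]
```

```bash
python3 -m pendant '[[0,0.2,4,0],[0,0.2,7.9,0],[0,0.2,7.9,0],[0,0.2,7.9,0]]'
python3 -m pendant '[[0,0,0,0],[0,0,0,0],[0,0,0,0],[0,0,0,0],[0,0,-4,0],[0,0,-8,0],[0,0,-12,0],[0,0,-16,0],[2,0,-20,0],[5,0,-23,0],[9,1,-24,0],[13,1.5,-24,0]]' 0
python3 -m pendant '[[4,0.2,0,0],[8,0.4,0,0],[12,0.6,0,0],[16,0.8,0,0],[20,1,0,0],[24,1.2,0,0],[28,1.4,0,0],[32,1.6,0,0],[36,1.8,0,0],[40,2,0,0],[44,2.2,0,0],[48,2.4,0,0]]'
python3 -m pendant '[[4,0.2,0,0],[6,0.4,0,0],[6,0.4,0,0],[6,0.4,0,0]]'
python3 - <<'E'
from h import *
tell()
go([.4373,.3370,.156])
E
```

```text
time_s: 13.52
eef_pos: [0.4857, -0.3463, 0.0375]
eef_rot: [-0.001, 0.656, 0.755, 0.0]
wrist_force: [0.1, 0.4, 0.7]
opening: 0.421
grasp_force: 0.0
time_s: 14.52
eef_pos: [0.4843, -0.2195, 0.2832]
eef_rot: [0.005, 0.657, 0.754, 0.0]
wrist_force: [1.8, 0.3, -0.5]
opening: 0.27
grasp_force: 59.2
time_s: 15.52
eef_pos: [0.4392, 0.262, 0.2789]
eef_rot: [0.001, 0.656, 0.755, 0.001]
wrist_force: [0.6, -0.4, 0.0]
opening: 0.278
grasp_force: 59.2
time_s: 15.85
eef_pos: [0.4349, 0.3209, 0.2782]
eef_rot: [0.0, 0.655, 0.756, 0.001]
wrist_force: [0.1, 0.2, 0.4]
opening: 0.278
grasp_force: 59.2
t 15.85 p [0.4349 0.3209 0.2782] x [-0.1419  0.9899] F [0.1247 0.2304 0.443 ] op 0.2778654085135108 g 59.188761786790565
move [ 1.56  0.45 12.22]
```

```bash
python3 -m pendant '[[1.6,0.4,0,0],[1.6,0.4,4,0],[1.6,0.4,8,0],[1.6,0.4,10.5,0],[1.6,0.4,12,0],[1.6,0.4,12,0],[1.6,0.4,12,0]]'
python3 -m pendant '[[0,0,0,0],[0,0,0,0],[0,0,0,0],[0,0,-3,0],[0,0,-7,0],[0,0,-11,0],[0,0,-11,0]]' 0.42
python3 -m pendant '[[-4,-0.3,0,0],[-8,-0.6,0,0],[-12,-1,0,0],[-16,-1.3,0,0],[-20,-1.6,0,0],[-24,-2,0,0],[-28,-2.3,0,0],[-32,-2.7,0,0],[-36,-3,0,0],[-40,-3.3,0,0],[-44,-3.7,0,0],[-48,-4,0,0]]'
python3 - <<'E'
from h import *
tell()
go([.475,-.403,.12])
E
```

```text
time_s: 16.43
eef_pos: [0.4376, 0.335, 0.1576]
eef_rot: [0.0, 0.657, 0.754, 0.0]
wrist_force: [0.4, 0.2, 0.0]
opening: 0.274
grasp_force: 59.7
time_s: 17.02
eef_pos: [0.4407, 0.338, 0.2766]
eef_rot: [0.003, 0.656, 0.755, 0.007]
wrist_force: [1.1, 0.4, 1.4]
opening: 0.421
grasp_force: 0.0
time_s: 18.02
eef_pos: [0.4637, -0.1468, 0.2676]
eef_rot: [0.001, 0.656, 0.755, 0.0]
wrist_force: [1.8, -0.2, 0.3]
opening: 0.422
grasp_force: 0.0
t 18.02 p [ 0.4637 -0.1468  0.2676] x [-0.1388  0.9903] F [ 1.8238 -0.2405  0.2584] op 0.4218597870649176 g 0.0
move [-25.52  -2.46  14.77]
```

```bash
python3 -m pendant '[[-4,-0.4,0,0],[-8,-0.8,0,0],[-12,-1.2,0,0],[-16,-1.6,0,0],[-20,-2,3,0],[-24,-2.3,6,0],[-25.5,-2.5,10,0],[-25.5,-2.5,13,0],[-25.5,-2.5,15,0],[-25.5,-2.5,15,0],[-25.5,-2.5,15,0]]'
python3 - <<'E'
from h import *
im,c=snap('wrist','w10');tell()
b,m=blobs(im,(3,120,100),(14,255,255),60)
for p,s in b: print(p,s, ray('wrist',p,.034,c))
go([.475,-.403,.036])
E
```

```text
time_s: 18.93
eef_pos: [0.4741, -0.3999, 0.116]
eef_rot: [-0.002, 0.656, 0.755, 0.0]
wrist_force: [0.6, -0.1, 0.3]
opening: 0.416
grasp_force: 0.0
t 18.98 p [ 0.4753 -0.4009  0.1183] x [-0.1392  0.9903] F [1.2555 0.4043 1.1464] op 0.42087601704089056 g 0.0
[281.4215 243.4802] [262 226  39  37 885] [ 0.4755 -0.4089  0.034 ]
move [-0.2  -0.06  8.23]
```

```bash
python3 -m pendant '[[-0.5,0,4,0],[-0.5,0,8.1,0],[-0.5,0,8.1,0],[-0.5,0,8.1,0]]'
python3 -m pendant '[[0,0,0,0],[0,0,0,0],[0,0,0,0],[0,0,0,0],[0,0,-4,0],[0,0,-8,0],[0,0,-12,0],[0,0,-16,0],[2,0,-20,0],[5,0,-23,0],[9,0,-24,0],[13,0,-24,0]]' 0
python3 -m pendant '[[4,0,0,0],[8,0,0,0],[12,0,0,0],[16,0,0,0],[20,0,0,0],[24,0,0,0],[28,0,0,0],[32,0.2,0,0],[36,0.4,0,0],[40,0.6,0,0],[44,0.8,0,0],[48,1,0,0]]'
python3 - <<'E'
from h import *
im,c=snap('wrist','w11');tell()
go([.4007,.2320,.156])
E
```

```text
time_s: 19.32
eef_pos: [0.4754, -0.4046, 0.0364]
eef_rot: [-0.001, 0.656, 0.755, 0.0]
wrist_force: [0.4, -0.5, 0.7]
opening: 0.423
grasp_force: 0.0
time_s: 20.32
eef_pos: [0.4588, -0.2786, 0.2821]
eef_rot: [0.005, 0.657, 0.754, -0.0]
wrist_force: [1.5, 0.6, 0.1]
opening: 0.276
grasp_force: 59.2
time_s: 21.32
eef_pos: [0.4002, 0.201, 0.2779]
eef_rot: [0.001, 0.656, 0.755, 0.001]
wrist_force: [0.9, -1.5, -1.1]
opening: 0.276
grasp_force: 59.2
t 21.37 p [0.3988 0.2073 0.278 ] x [-0.1441  0.9895] F [-4.5245  1.6564 -0.1724] op 0.2746912672162999 g 59.18477638042532
move [ 2.35  0.5  12.21]
```

View pics/w11.png

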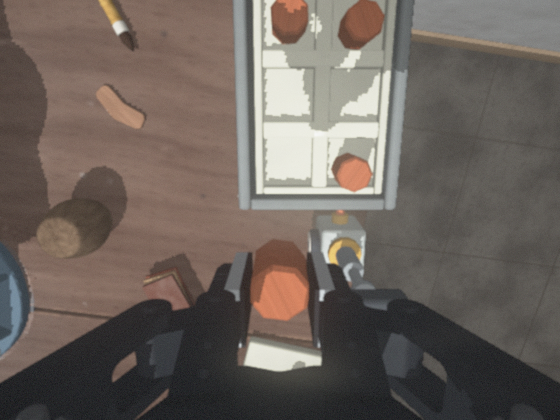

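Three pieces stand in wells 2, 5 and 3, at (290,18), (361,22) and (352,172). The fourth is held, and I'm placing it in well 0.

```bash
python3 -m pendant '[[2.5,0.4,0,0],[2.5,0.4,4,0],[2.5,0.4,8,0],[2.5,0.4,10.5,0],[2.5,0.4,12,0],[2.5,0.4,12,0],[2.5,0.4,12,0]]'
python3 -m pendant '[[0,0,0,0],[0,0,0,0],[0,0,0,0],[0,0,-3,0],[0,0,-7,0],[0,0,-11,0],[0,0,-11,0],[0,0,-11,0]]' 0.42
python3 - <<'E'
from h import *
tell(); im,c=snap('wrist','w12')
E
```

```text
time_s: 21.95
eef_pos: [0.4014, 0.2268, 0.1589]
eef_rot: [-0.001, 0.656, 0.755, 0.003]
wrist_force: [-7.7, 9.8, 14.1]
opening: 0.278
grasp_force: 67.2
time_s: 22.62
eef_pos: [0.403, 0.2245, 0.2692]
eef_rot: [0.002, 0.656, 0.755, 0.003]
wrist_force: [0.2, 0.3, -0.3]
opening: 0.424
grasp_force: 0.0
t 22.62 p [0.403  0.2245 0.2692] x [-0.1389  0.9903] F [ 0.2403  0.3418 -0.2579] op 0.4236519815091044 g 0.0
```

View pics/w12.png

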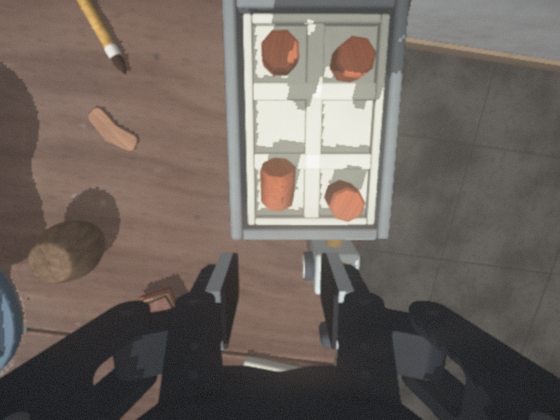

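Well 0's piece at (278,185) looks tilted, so I'm zooming in.

```bash
python3 - <<'E'
from h import *
im=cv2.imread('pics/w12.png')[0:250,220:410]; cv2.imwrite('pics/w12c.png',cv2.resize(im,None,fx=2.4,fy=2.4,interpolation=cv2.INTER_CUBIC))
c=cam('wrist')
for p in [(312,90),(312,160)]: print(ray('wrist',p,.128,c))
for p in [(278,203),(278,168)]: print(ray('wrist',p,.15,c))
P=[ray('wrist',p,.12,c)[:2] for p in [(232,240),(390,238)]]; print(P)
E
```

```text
[0.412  0.3103 0.128 ]
[0.42  0.262 0.128]
[0.3989 0.2315 0.15  ]
[0.3955 0.2558 0.15  ]
[array([0.3673, 0.1885]), array([0.4935, 0.2079])]
```

View pics/w12c.png

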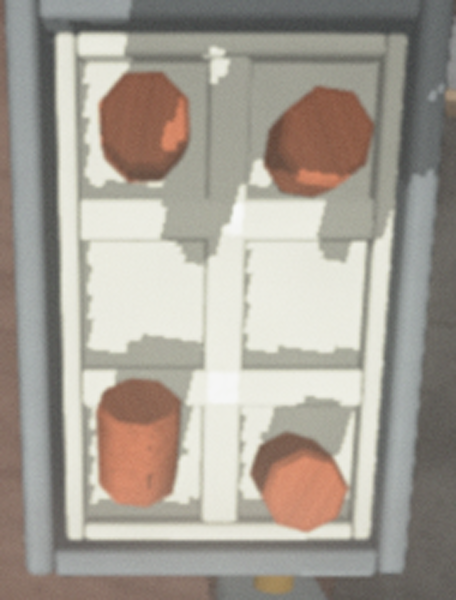

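Piece D is tipped towards +y: its foot is low in well 0 and its top rests on the rib. I'm checking where its centre is against the rule.

```bash
python3 - <<'E'
from h import *
c=cam('wrist')
ky=np.array([-.137,.9906]);kx=np.array([.9906,.137]);C=np.array([.4185,.2853])
for n,p,z in [('ctr',(277.7,185),.136),('endtop',(277.5,158),.14),('endbot',(277.5,176),.148),('low',(277,211),.135),('rib01',(265,152),.128),('rib01b',(265,168),.128),('outer',(277,218),.128),('outer2',(277,224),.128),('P3',(346,203),.152),('P2',(284,55),.152),('P5',(354,57),.152)]:
    q=ray('wrist',p,z,c)[:2]-C; print(n,q@kx,q@ky)
E
```

```text
ctr -0.027022933071079187 -0.040513469818276096
endtop -0.027161819509796778 -0.020467128575290264
endbot -0.02713300100562915 -0.0318938706361513
low -0.027539276451556703 -0.06041870933518446
rib01 -0.03637043857174606 -0.017483774511826543
rib01b -0.036476926405989936 -0.029252973119386252
outer -0.02757180259173917 -0.06791084791012951
outer2 -0.02757219587121651 -0.0727544429311442
P3 0.02029539486883353 -0.0500166288064855
P2 -0.023104711969327386 0.044606267832067586
P5 0.020457383706877583 0.043528905194745254
```

The centre is about 9 mm from the well centre with the foot on the floor. That meets the rule but leaves little margin, so I'll regrip the piece, shift it and see how it sits.

```bash
python3 -m pendant '[[1.5,-0.3,4,0],[1.5,-0.3,8,0],[1.5,-0.3,8,0],[1.5,-0.3,8,0]]' 0.36
python3 -m pendant '[[0,0,2,0],[0,0,3.5,0],[0,0,3.5,0],[0,0,3.5,0]]'
python3 -c "
from h import *
tell()"
python3 -m pendant '[[0,0,0,0],[0,0,0,0],[0,0,0,0],[0,0,0,0]]' 0
python3 -m pendant '[[0,0,-1,0],[0,0,-2,0],[0,0,-2.5,0],[0,0,-2.5,0]]'
```

```text
time_s: 23.0
eef_pos: [0.3935, 0.2378, 0.1834]
eef_rot: [-0.002, 0.656, 0.755, -0.004]
wrist_force: [1.1, 0.5, 0.7]
opening: 0.36
grasp_force: 0.0
time_s: 23.33
eef_pos: [0.3968, 0.2387, 0.1524]
eef_rot: [0.0, 0.656, 0.755, 0.0]
wrist_force: [1.0, -0.0, -0.1]
opening: 0.365
grasp_force: 0.0
t 23.33 p [0.3968 0.2387 0.1524] x [-0.1389  0.9903] F [ 0.9817 -0.025  -0.1097] op 0.3650544572166444 g 0.0
time_s: 23.67
eef_pos: [0.3973, 0.2389, 0.1527]
eef_rot: [0.001, 0.656, 0.755, 0.001]
wrist_force: [-0.0, -2.2, 5.7]
opening: 0.277
grasp_force: 59.2
time_s: 24.0
eef_pos: [0.3972, 0.2391, 0.178]
eef_rot: [0.001, 0.656, 0.755, 0.001]
wrist_force: [0.6, -1.1, -0.1]
opening: 0.274
grasp_force: 58.8
```

```bash
python3 -m pendant '[[-0.8,0.2,0,0],[-0.8,0.2,0,0],[-0.8,0.2,1,0],[-0.8,0.2,2,0],[-0.8,0.2,2.4,0],[-0.8,0.2,2.4,0]]'
python3 -m pendant '[[0,0,0,0],[0,0,0,0],[0,0,0,0],[0,0,-3,0],[0,0,-7,0],[0,0,-11,0],[0,0,-11,0],[0,0,-11,0]]' 0.36
python3 - <<'E'
from h import *
tell(); im,c=snap('wrist','w13')
x,y,z=[int(v) for v in (220,0,0)]
cv2.imwrite('pics/w13c.png',cv2.resize(im[0:260,200:430],None,fx=2.3,fy=2.3,interpolation=cv2.INTER_CUBIC))
E
```

```text
time_s: 24.5
eef_pos: [0.3993, 0.2308, 0.1518]
eef_rot: [-0.0, 0.656, 0.755, -0.001]
wrist_force: [-3.0, -1.8, 10.7]
opening: 0.275
grasp_force: 60.2
time_s: 25.17
eef_pos: [0.4007, 0.2316, 0.2644]
eef_rot: [0.001, 0.656, 0.755, 0.002]
wrist_force: [0.2, 0.5, -0.2]
opening: 0.362
grasp_force: 0.0
t 25.17 p [0.4007 0.2316 0.2644] x [-0.1394  0.9902] F [ 0.1717  0.5309 -0.1599] op 0.3621920017974199 g 0.0
```

View pics/w13c.png

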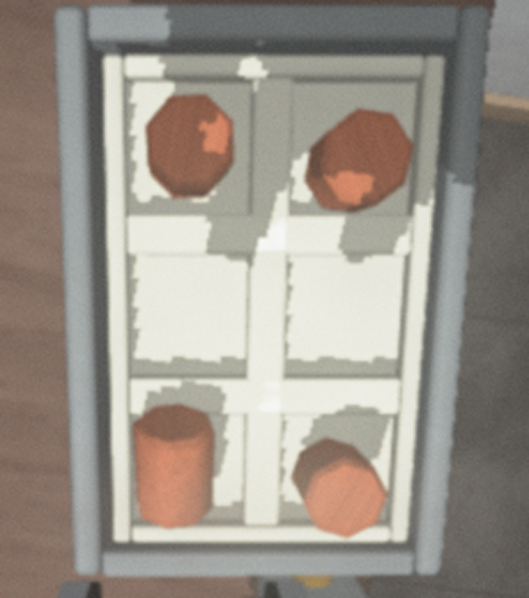

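Piece D now lies within well 0 (crop 174,467, spanning just the well), and the other three stand upright. Next is the valve: I'm moving above it and turning 90°.

```bash
python3 -m pendant '[[-1,0.3,-0.5,7],[-2,0.6,-0.5,14],[-3,0.9,-0.5,21],[-4,1.2,-0.5,28],[-5,1.5,-0.5,35],[-6,1.8,-0.5,42],[-7,2.1,-0.5,49],[-8,2.3,-0.5,56],[-9,2.5,-0.5,63],[-9.9,2.5,-0.5,70],[-9.9,2.5,-0.5,77],[-9.9,2.5,-0.5,84]]' 0.6
python3 -m pendant '[[0,0,0,6],[0,0,0,6],[0,0,0,6]]'
python3 - <<'E'
from h import *
im,c=snap('wrist','w14'); tell(); print(proj('wrist',[.439,.1367,.171],c))
E
```

```text
time_s: 26.22
eef_pos: [0.4367, 0.1359, 0.2646]
eef_rot: [-0.0, 0.993, 0.118, -0.002]
wrist_force: [-1.3, -0.5, 0.5]
opening: 0.598
grasp_force: 0.0
time_s: 26.47
eef_pos: [0.4369, 0.1365, 0.2654]
eef_rot: [-0.0, 0.997, 0.071, -0.002]
wrist_force: [-0.1, -0.3, 0.2]
opening: 0.598
grasp_force: 0.0
t 26.52 p [0.4371 0.1365 0.2657] x [0.9898 0.1425] F [ 0.0593 -0.8069  0.5213] op 0.5966095485251587 g 0.0
[279.3807 217.5897]
```

View pics/w14.png

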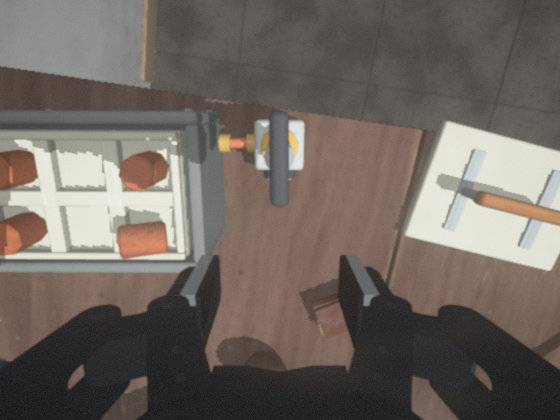

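The bar is at (279,112–206), which puts the valve further out in x than I assumed. The lid is at (495,195) and the four pieces are in their wells.

```bash
python3 - <<'E'
from h import *
c=cam('wrist')
a,b=ray('wrist',(280,113),.171,c),ray('wrist',(279,205),.171,c); print(a,b,(a+b)/2,np.degrees(np.arctan2((a-b)[1],(a-b)[0])),np.linalg.norm(a-b))
T=tool(); print(np.degrees(np.arctan2(T[1,0],T[0,0])))
m=(a+b)/2; go([m[0],m[1],.163])
for p in [(447,122),(406,236),(551,270)]: print('lid',ray('wrist',p,.014,c))
E
```

```text
[0.503  0.1456 0.171 ] [0.4473 0.1382 0.171 ] [0.4751 0.1419 0.171 ] 7.562250729720175 0.0561333125638275
8.195236185353831
move [ 3.87  0.02 10.26]
lid [ 0.519  -0.0258  0.014 ]
lid [ 0.392  -0.0136  0.014 ]
lid [ 0.3753 -0.1889  0.014 ]
```

```bash
python3 -m pendant '[[3.85,0,0,0],[3.85,0,4,0],[3.85,0,8,0],[3.85,0,10.2,0],[3.85,0,10.2,0],[3.85,0,10.2,0]]' 0.45
python3 -m pendant '[[0,0,0,0],[0,0,0,0],[0,0,0,0],[0,0,0,0],[0,0,0,0],[0,0,0,0]]' 0
python3 - <<'E'
from h import *
tell(); T=tool(); print(np.degrees(np.arctan2(T[1,0],T[0,0])),ctrl.get_obs()['torque'])
E
```

```text
time_s: 27.02
eef_pos: [0.4748, 0.1419, 0.164]
eef_rot: [-0.0, 0.997, 0.071, -0.002]
wrist_force: [0.1, 0.5, 0.7]
opening: 0.452
grasp_force: 0.0
time_s: 27.52
eef_pos: [0.4774, 0.1425, 0.1676]
eef_rot: [-0.0, 0.998, 0.07, 0.002]
wrist_force: [-1.2, 3.4, 6.5]
opening: 0.128
grasp_force: 59.7
t 27.52 p [0.4774 0.1425 0.1676] x [0.9902 0.1399] F [-1.2229  3.4061  6.46  ] op 0.12799829340057628 g 59.71855938434601
8.043211255902465 [0.4951 0.1385 0.0909]
```

```bash
python3 -m pendant '[[0,0,0,-5],[0,0,0,-10],[0,0,0,-15],[0,0,0,-20],[0,0,0,-25],[0,0,0,-29],[0,0,0,-32],[0,0,0,-32],[0,0,0,-32],[0,0,0,-32]]'
python3 - <<'E'
from h import *
tell(); T=tool(); print(np.degrees(np.arctan2(T[1,0],T[0,0])),ctrl.get_obs()['torque'])
im,c=snap('wrist','w15'); im,c=snap('side','s15')
a=cv2.imread('pics/side0.png')[155:225,190:290]; b=im[155:225,190:290]
cv2.imwrite('pics/cmp.png',cv2.resize(np.hstack([a,b]),None,fx=4,fy=4))
E
```

```text
time_s: 28.35
eef_pos: [0.4771, 0.1433, 0.1676]
eef_rot: [-0.0, 0.94, 0.342, 0.002]
wrist_force: [-1.5, 7.5, 7.1]
opening: 0.128
grasp_force: 59.9
t 28.35 p [0.4771 0.1433 0.1676] x [0.7655 0.6434] F [-1.4591  7.5417  7.0517] op 0.12811185294429311 g 59.89164412021637
40.044533520037405 [0.9991 0.3281 0.1706]
```

```bash
for i in 1 2 3 4 5; do python3 -m pendant '[[0,0,0,0],[0,0,0,0],[0,0,0,0],[0,0,0,0],[0,0,0,0],[0,0,0,0],[0,0,0,0],[0,0,0,0],[0,0,0,0],[0,0,0,0],[0,0,0,0],[0,0,0,0]]' | grep -E "time|force"; done
python3 - <<'E'
from h import *
tell(); im,c=snap('wrist','w16')
b=cv2.imread('pics/w15.png')
cv2.imwrite('pics/cmp.png',np.hstack([b[:,:390],im[:,:390]]))
for n,i in (('15',b),('16',im)):
    bl,_=blobs(i,(3,120,80),(16,255,255),60); print(n,[(np.round(p),s[4]) for p,s in bl])
E
```

```text
time_s: 29.45
wrist_force: [-2.5, 6.4, 7.3]
grasp_force: 59.9
time_s: 30.45
wrist_force: [-2.0, 6.8, 7.8]
grasp_force: 59.9
time_s: 31.45
wrist_force: [-2.6, 6.8, 7.4]
grasp_force: 59.9
time_s: 32.45
wrist_force: [-1.6, 7.1, 7.4]
grasp_force: 59.9
time_s: 33.45
wrist_force: [-1.6, 6.6, 7.0]
grasp_force: 59.9
t 33.45 p [0.4771 0.1433 0.1676] x [0.7655 0.6434] F [-1.5754  6.6444  6.9537] op 0.1264352704805995 g 59.89249527454376
15 [(array([ 71., 183.]), np.int32(1438)), (array([232., 181.]), np.int32(282)), (array([ 31., 261.]), np.int32(3071))]
16 [(array([ 6., 74.]), np.int32(415)), (array([123., 164.]), np.int32(1324)), (array([232., 181.]), np.int32(282)), (array([ 81., 229.]), np.int32(1615))]
```

View pics/cmp.png

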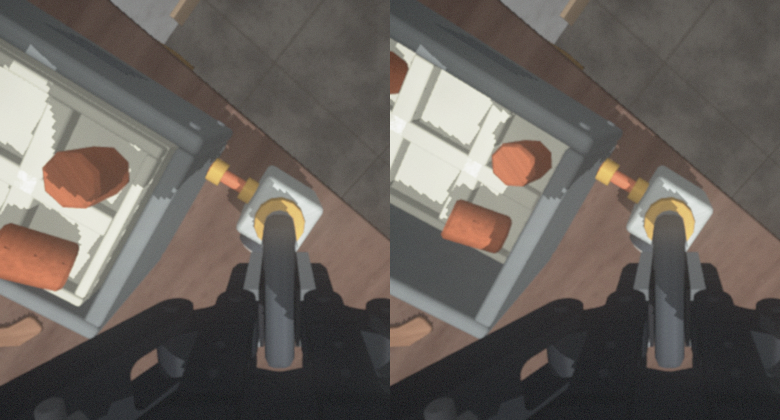

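The hearth has sunk: on the right, the pieces at (520,162) and (477,227) sit well below the rim, still in their wells. I'm waiting briefly to confirm it has stopped, then shutting the valve.

```bash
python3 -m pendant '[[0,0,0,0],[0,0,0,0],[0,0,0,0],[0,0,0,0],[0,0,0,0],[0,0,0,0],[0,0,0,0],[0,0,0,0],[0,0,0,0],[0,0,0,0],[0,0,0,0],[0,0,0,0]]' | grep time
python3 - <<'E'
from h import *
im,c=snap('wrist','w17')
bl,_=blobs(im,(3,120,80),(16,255,255),60); print([(p,s[4]) for p,s in bl])
im0=cv2.imread('pics/w16.png'); bl,_=blobs(im0,(3,120,80),(16,255,255),60); print([(p,s[4]) for p,s in bl])
C=np.array([.4185,.2853]);ky=np.array([-.137,.9906]);kx=np.array([.9906,.137])
for z in (.032,.062,.092,.122): 
    w=C+.025*kx-.05*ky; print(z,proj('wrist',[*w,z+.034-.004],c))
E
python3 -m pendant '[[0,0,0,5],[0,0,0,10],[0,0,0,15],[0,0,0,20],[0,0,0,25],[0,0,0,30],[0,0,0,32],[0,0,0,33],[0,0,0,33],[0,0,0,33]]'
```

```text
time_s: 34.5
[(array([ 5.7707, 73.0686]), np.int32(423)), (array([123.0318, 163.9591]), np.int32(1321)), (array([232.364 , 180.9046]), np.int32(283)), (array([ 81.336 , 229.3828]), np.int32(1643))]
[(array([ 5.9373, 73.5783]), np.int32(415)), (array([123.0989, 164.0385]), np.int32(1324)), (array([232.1738, 180.8936]), np.int32(282)), (array([ 80.9257, 229.2192]), np.int32(1615))]
0.032 [138.5671 155.8976]
0.062 [117.7876 161.6338]
0.092 [ 89.8098 169.3572]
0.122 [ 50.1094 180.3166]
time_s: 35.38
eef_pos: [0.4774, 0.1425, 0.1676]
eef_rot: [-0.0, 0.998, 0.062, 0.002]
wrist_force: [-1.5, 2.1, 6.6]
opening: 0.122
grasp_force: 60.1
```

```bash
python3 -m pendant '[[0,0,0,0],[0,0,0,0],[0,0,0,0],[0,0,-4,0],[0,0,-8,0],[0,0,-11,0],[0,0,-11,0],[0,0,-11,0]]' 0.6
python3 - <<'E'
from h import *
tell(); go([.447,-.09,.27])
E
```

```text
time_s: 36.05
eef_pos: [0.4771, 0.1418, 0.2773]
eef_rot: [0.0, 0.998, 0.061, 0.002]
wrist_force: [-1.2, -0.4, -0.3]
opening: 0.598
grasp_force: 0.0
t 36.05 p [0.4771 0.1418 0.2773] x [0.9926 0.1217] F [-1.1805 -0.4005 -0.2674] op 0.5975162532875199 g 0.0
move [-5.81 22.64  0.71]
```

```bash
python3 -m pendant '[[-0.5,2.5,0,-7],[-1,5,0,-14],[-1.5,7.5,0,-21],[-2,10,0,-28],[-2.5,12.5,0,-35],[-3,15,0,-42],[-3.5,17,0,-49],[-4,19,0,-56],[-4.5,21,0,-63],[-5.4,22.6,0,-70],[-5.8,22.6,0,-77],[-5.8,22.6,0,-77.5]]'
python3 -m pendant '[[0,0,0,0],[0,0,0,0],[0,0,0,0]]'
python3 - <<'E'
from h import *
im,c=snap('wrist','w18'); tell()
h=cv2.cvtColor(im,cv2.COLOR_BGR2HSV); m=cv2.inRange(h,np.array((15,8,150)),np.array((45,90,255)))
bl,mo=blobs(im,(5,130,100),(18,255,255),100); print([(p,s) for p,s in bl])
n,l,s,ce=cv2.connectedComponentsWithStats(m); i=1+np.argmax(s[1:,4]); print(s[i])
ct=max(cv2.findContours((l==i).astype(np.uint8),0,2)[0],key=cv2.contourArea)
ap=cv2.approxPolyDP(cv2.convexHull(ct),12,True)[:,0]; print([(p,ray('wrist',p,.014,c)[:2]) for p in ap])
for p,st in bl:
    r=cv2.minAreaRect(np.argwhere(l*0+ (cv2.inRange(h,np.array((5,130,100)),np.array((18,255,255)))>0))[:,::-1].astype(np.float32)); break
cm=cv2.connectedComponentsWithStats(mo)
j=1+np.argmax(cm[2][1:,4]); pts=np.argwhere(cm[1]==j)[:,::-1].astype(np.float32); r=cv2.minAreaRect(pts); print(r)
for q in cv2.boxPoints(r): print(q,ray('wrist',q,.058,c)[:2])
E
```

```text
time_s: 37.05
eef_pos: [0.4444, -0.0901, 0.2731]
eef_rot: [-0.002, 0.739, 0.673, -0.001]
wrist_force: [-0.3, 0.4, 0.0]
opening: 0.602
grasp_force: 0.0
time_s: 37.3
eef_pos: [0.4459, -0.0889, 0.2746]
eef_rot: [-0.0, 0.741, 0.672, -0.0]
wrist_force: [0.3, 1.1, -0.4]
opening: 0.6
grasp_force: 0.0
t 37.35 p [ 0.446  -0.0889  0.2748] x [0.0969 0.9953] F [0.2335 0.1959 0.271 ] op 0.6004268778218838 g 0.0
[]
[  222   109   124   160 15703]
[(array([223, 110], dtype=int32), array([ 0.393 , -0.0114])), (array([345, 112], dtype=int32), array([ 0.5197, -0.0259])), (array([335, 268], dtype=int32), array([ 0.4993, -0.2015])), (array([228, 267], dtype=int32), array([ 0.374, -0.188]))]Traceback (most recent call last):
  File "<stdin>", line 11, in <module>
    return _wrapfunc(a, 'argmax', axis=axis, out=out, **kwds)
    return bound(*args, **kwds)
ValueError: attempt to get argmax of an empty sequence
```

The lid is fully visible, with corners (223,110), (345,112), (335,268), (228,267). Its centre is (0.4465, −0.107) and its yaw −6.3°. I'm grasping the handle.

```bash
python3 -m pendant '[[-1.75,0.2,4,0.7],[-1.75,0.2,8,0.7],[-1.75,0.2,12,0.7],[-1.75,0.2,16,0.7],[-1.75,0.2,20,0.7],[-1.75,0.2,22.2,0.7],[-1.75,0.2,22.2,0.7],[-1.75,0.2,22.2,0.7]]'
python3 -m pendant '[[0,0,0,0],[0,0,0,0],[0,0,0,0],[0,0,0,0],[0,0,0,0],[0,0,0,0]]' 0
python3 -m pendant '[[0,0,-2,0],[0,0,-4,0],[0,0,-7,0],[0,0,-10,0],[0,0,-13,0],[0,0,-16,0],[0,0,-19,0],[0,0,-22,0],[0,0,-22,0],[0,0,-22,0],[0,0,-22,0]]'
python3 - <<'E'
from h import *
tell(); go([.4185,.2853,.27]); T=tool(); print(np.degrees(np.arctan2(T[1,0],T[0,0])))
E
```

```text
time_s: 38.02
eef_pos: [0.4456, -0.1063, 0.0524]
eef_rot: [-0.001, 0.744, 0.668, -0.001]
wrist_force: [0.2, -0.1, 0.3]
opening: 0.603
grasp_force: 0.0
time_s: 38.52
eef_pos: [0.4481, -0.1079, 0.0553]
eef_rot: [0.002, 0.744, 0.668, 0.001]
wrist_force: [-0.1, 0.9, 6.7]
opening: 0.151
grasp_force: 59.8
time_s: 39.43
eef_pos: [0.4452, -0.1066, 0.2717]
eef_rot: [-0.001, 0.744, 0.668, -0.0]
wrist_force: [0.0, 0.1, -5.4]
opening: 0.155
grasp_force: 60.0
t 39.43 p [ 0.4452 -0.1066  0.2717] x [0.1081 0.9941] F [ 0.0036  0.1323 -5.402 ] op 0.1547882141106036 g 59.99737858772278
move [38.67 -6.89  0.21]
83.79456318955337
```

```bash
python3 -m pendant '[[3.5,-0.6,-1,-1],[7,-1.2,-1,-2],[10.5,-1.8,-1,-3],[14,-2.5,-1,-4],[17.5,-3.1,-1,-5],[21,-3.7,-1,-7],[24.5,-4.3,-1,-8],[28,-5,-1,-9],[31.5,-5.6,-1,-10],[35,-6.3,-1,-12],[38.6,-6.9,-1,-13.9],[38.6,-6.9,-1,-13.9]]'
python3 -m pendant '[[0,0,0,0],[0,0,0,0],[0,0,0,0],[0,0,0,0]]'
python3 - <<'E'
from h import *
im,c=snap('wrist','w19'); tell(); T=c[1]; Tt=tool()
h=cv2.cvtColor(im,cv2.COLOR_BGR2HSV); m=cv2.inRange(h,np.array((15,8,130)),np.array((45,100,255)))
n,l,s,ce=cv2.connectedComponentsWithStats(m); i=1+np.argmax(s[1:,4]); print(s[i])
ct=max(cv2.findContours((l==i).astype(np.uint8),0,2)[0],key=cv2.contourArea)
ap=cv2.approxPolyDP(cv2.convexHull(ct),10,True)[:,0]
z=Tt[2,3]-.053+.014
for p in ap: print(p,ray('wrist',p,z,c)[:2])
print(np.degrees(np.arctan2(Tt[1,0],Tt[0,0]))); go([.4185,.2853,.173])
# expected corners if lid centred on TCP
for sx,sy in [(-1,1),(1,1),(1,-1),(-1,-1)]:
    print('exp',proj('wrist',Tt[:3,3]+Tt[:3,1]*.065*sx+Tt[:3,0]*.09*sy+[0,0,-.039],c))
E
```

```text
time_s: 40.43
eef_pos: [0.4166, 0.2892, 0.2802]
eef_rot: [-0.003, 0.656, 0.755, -0.001]
wrist_force: [0.1, -0.3, -4.7]
opening: 0.15
grasp_force: 60.0
time_s: 40.77
eef_pos: [0.4193, 0.2829, 0.2823]
eef_rot: [-0.0, 0.659, 0.752, -0.001]
wrist_force: [-0.3, 0.2, -5.4]
opening: 0.15
grasp_force: 60.0
t 40.82 p [0.4195 0.283  0.2827] x [-0.132   0.9913] F [-0.1219  0.7126 -5.8339] op 0.15006864711053447 g 59.95384991168976
[  130    54   297   256 53121]
[425  57] [0.4669 0.3802]
[403 301] [0.4833 0.2672]
[155 301] [0.359  0.2505]
[132  58] [0.3449 0.3636]
97.58348237440144
move [ 0.25 -0.06 10.97]
exp [127.9264  57.4837]
exp [437.1004  57.2877]
exp [398.84   407.7056]
exp [164.6737 407.3939]
```

The lid is centred in the hand, with its corners within about 2 mm of where they should be. I'm lowering it.

```bash
python3 -m pendant '[[0.2,0,3,0],[0.2,0,6,0],[0.2,0,8.5,0],[0.2,0,9.8,0],[0.2,0,10.3,0],[0.2,0,10.5,0],[0.2,0,10.5,0],[0.2,0,10.5,0]]'
python3 -m pendant '[[0,0,0.15,0],[0,0,0.3,0],[0,0,0.3,0],[0,0,0.3,0]]'
```

```text
time_s: 41.48
eef_pos: [0.4201, 0.2862, 0.1796]
eef_rot: [0.001, 0.658, 0.753, 0.001]
wrist_force: [0.1, 0.0, -4.4]
opening: 0.149
grasp_force: 59.9
time_s: 41.82
eef_pos: [0.4193, 0.2862, 0.1756]
eef_rot: [0.0, 0.658, 0.753, 0.0]
wrist_force: [0.1, 0.6, -4.7]
opening: 0.148
grasp_force: 60.1
```

```bash
python3 -m pendant '[[0,0,0.1,0],[0,0,0.2,0],[0,0,0.2,0],[0,0,0.2,0]]'
python3 -m pendant '[[0,0,0.1,0],[0,0,0.1,0],[0,0,0.1,0]]'
```

```text
time_s: 42.15
eef_pos: [0.4194, 0.2862, 0.1754]
eef_rot: [0.0, 0.658, 0.753, 0.0]
wrist_force: [-6.3, -3.7, 10.4]
opening: 0.147
grasp_force: 62.3
time_s: 42.4
eef_pos: [0.4194, 0.2862, 0.1753]
eef_rot: [0.0, 0.658, 0.753, 0.0]
wrist_force: [-10.3, -4.6, 18.9]
opening: 0.149
grasp_force: 63.4
```

Contact is made at z 0.1753, as expected. I'm releasing, retreating and checking.

```bash
python3 -m pendant '[[0,0,0,0],[0,0,0,0],[0,0,0,0],[0,0,0,0],[0,0,-3,0],[0,0,-7,0],[0,0,-11,0],[0,0,-15,0],[0,0,-18,0],[0,0,-18,0],[0,0,-18,0]]' 0.6
python3 - <<'E'
from h import *
im,c=snap('wrist','w20'); tell(); 
h=cv2.cvtColor(im,cv2.COLOR_BGR2HSV); m=cv2.inRange(h,np.array((15,8,110)),np.array((45,110,255)))
n,l,s,ce=cv2.connectedComponentsWithStats(m); i=1+np.argmax(s[1:,4]); print(s[i])
ct=max(cv2.findContours((l==i).astype(np.uint8),0,2)[0],key=cv2.contourArea)
ap=cv2.approxPolyDP(cv2.convexHull(ct),10,True)[:,0]
for p in ap: print(p,ray('wrist',p,.134,c)[:2])
# block & valve bar: expected bar position when shut
print('bar exp',proj('wrist',[.475,.142,.171],c))
C=np.array([.4187,.2855]);ky=np.array([-.137,.9906]);kx=np.array([.9906,.137])
for sx,sy in [(-1,1),(1,1),(1,-1),(-1,-1)]:
    print('exp',proj('wrist',[*(C+kx*.065*sx+ky*.09*sy),.134],c))
E
```

```text
time_s: 43.32
eef_pos: [0.42, 0.2865, 0.3543]
eef_rot: [0.001, 0.658, 0.753, 0.002]
wrist_force: [-1.3, 0.5, -0.0]
opening: 0.602
grasp_force: 0.0
t 43.37 p [0.4191 0.2861 0.3521] x [-0.134  0.991] F [-0.4774 -0.0899 -0.6848] op 0.5963235192641286 g 0.0
[  207    87   160   192 21098]
[346  89] [0.4686 0.3843]
[366 204] [0.5085 0.2795]
[324 278] [0.4802 0.194 ]
[220 268] [0.3697 0.1909]
[207  91] [0.342  0.3654]
bar exp [314.8467 341.1499]
exp [207.0159  90.6211]
exp [348.1245  90.1379]
exp [339.9551 270.0838]
exp [216.7654 270.652 ]
```

The lid corners match the rim within a pixel or two, so I'm handing in.

```bash
python3 -c "
from bench import workorder; print(workorder.hand_in())"
```

```text
the job is handed in; nothing more can be done
None
```

The job is handed in after about 43 s of the 210 s allowed, with no result reported back: four pieces (all I found) are in wells 0, 2, 3 and 5 (the one in well 0 lies tipped but looked within the rule), the hearth is down, the valve is shut, and the lid is square on the rim.

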